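Walk the loaded specimen box up to its stop strip

TASK

The loaded grey specimen box is too heavy and wide to pick up: walk it forward along the bench until its far long side sits flush against the rubber-faced stop strip, whole side on the strip. Do it by short alternating pushes on the two ends of its near long side, never on the middle where the blue latch is, and never let the box swing round more than about 20 degrees from square to the strip. Keep the box flat on the bench and leave the yellow screw bin and the bend support where they are.

Things in the scene. Friction and masses are not known exactly. Their poses are not given: they have to be found in the camera images.
- specimen_box: Shut grey box lying flat, blue latch in the middle of its near side, about 0.85 kg, slides with dry friction. 130 mm deep (x), 200 wide (y), 40 high. Origin: middle of the underside; x points from the near (latch) face at x = -65 mm to the far face at +65, y left, z up; ends at y = +-100 mm. Push the near face only beyond y = +-50 mm, not between.
- stop_strip: Aluminium strip with black rubber near face and three screws, 300 mm long, 22 high, 28 deep, fixed to the bench beyond the box. Origin: middle of the rubber face, at bench level; x points away from the box (square to the face), y left along the face, z up. The box is home when its origin is at x = -65 mm in this frame and the x axes agree.
- screw_bin: Small yellow open bin of screws, 66 x 100 x 32 mm, loose bystander beside the box. Origin: middle of its underside; long side along its y.
- bend_support: Grey steel base with two upright rollers, 50 x 140 x 43 mm, loose bystander beside the box. Origin: middle of its underside; long side along its y.
Things that resemble listed ones, but are neither listed nor needed, are in the scene too. Of the things that look like the specimen_box, the larger one is meant.

How it is judged:
By the outcome, as a careful person would: the job done as asked, in the order asked, and still so for the second after the job is handed in, with the robot touching nothing.
It also fails if it takes over 48 s, if anything falls off the work surface, if the arm or the gripper's body presses on something with over 40 N, if the wrist force passes 120 N, or if a joint passes its speed limit or range.

ROBOT

A 6-joint arm with a two-finger parallel gripper is mounted at the origin on a cart in front of the work surface, level with it; the furniture and walls round the work are solid. World frame = base frame: x ahead of the robot, y to its left, z up, the work surface at z = 0. Lengths are in mm, angles in rad, forces in N, time in s.
With the tool pointing down it reaches from about 350 to 975 mm from the base axis. Payload 7.1 kg.
Tool frame: the origin (TCP) lies at the very end of the fingers, on their centre line; the grasp point (between the pads) lies 19 mm behind it (ctrl.grasp_offset is the distance from the TCP to the grasp point, in mm); z points along the fingers, y is the line along which they close (so a half turn about z gives the same grasp; the last joint's range is limited). The gripper opens to 88 mm and grips with 3 to 60 N. Pads are 20 mm wide; open, the fingers measure 115 mm over their backs; the gripper's body (75 mm by 178 mm) begins 61 mm behind the grasp point.
Start: joints at [-1.258, 0.423, 1.63, -0, 1.089, -0.019], TCP at [203.608, -590.888, 222.675] pointing down, gripper open.
Joint ranges: [-3, 3], [-0.9, 2.11], [0.09, 2.58], [-1.31, 4.45], [0.11, 2.69], [-2.54, 2.54]. Speed limits (rad/s): [2.39, 2.39, 3.01, 3.14, 3.14, 3.14].

INTERFACE

Orientations are given as a rotation vector (axis times angle).
In Python, from workcell import ctrl, viewer, ticket, models gives the robot as it stands.
- The arm moves only by the tool play_rows, never from a script. Its arguments are lists of equal length, an entry for each row: "dp": the shift along the world's x, y, z in mm, a list of three; "yaw": the turn about the world's z in degrees. In form: {"dp": [[tx, ty, tz], ...], "yaw": [yaw, ...]}. A call has 1 to 8 rows; each row shifts and turns the commanded pose from where the row before left it; what a row does not reach is not made up. A row lasts 1/12 s, in which the tool goes at most 41.7 mm and 7.16 degrees, less where a joint would pass 70% of its speed; a pose out of reach is approached as far as the arm can. A call is refused whole if a number of a shift passes 41.7 or a number of a turn 7.16, either way. A call with a gripper value outside its range is refused whole. "gripper" is the closure, from 0 (fully open) to 1 (shut), set as the call begins (left out, the last holds). The fingers move at their own pace and stop on an object; the grip force is fixed at half the most. Time passes only in rows, so rows that do not move let the fingers close. It gives the time, the measured TCP pose, the force, the opening and the grip force at its end, in the units of the state.
- ctrl.get_obs(): the state, without advancing time (a new reading comes with each control period).
- viewer.get_image(name): name is "scene" or "top"; returns a dict with "pixels" (400x640x3 uint8, red, green, blue), "range_z" (400x640 float32, mm along the optical axis (not along the pixel's ray), 0 where there is no reading), "fx", "fy", "cx", "cy" (pixels), "T" (4x4, takes a point from camera to world coordinates). Camera axes: x right, y up, looking along -z (the intrinsics and any distortion apply to the point x, -y, -z); pixel columns grow to the right and rows downward; lengths in mm; the calibration is good to about 2 mm. A picture is of the moment at which its call begins.
- ticket.close_job(): hands the job in; it is judged then, once.
Trained networks look in a picture, given as the dict that the camera call returned (one of the last four; its "shot" number tells which), for a name from the list of things; names that differ only in an ending like _2 or _b are one class to them, and where a whole thing is asked for, a point or a joint stands for the part that bears it (a point fixed in the world has none). Each returns a list of dicts, best first, with "conf" (0 to 1); they miss things now and then, are a little off and sometimes report something else, mostly with a low value. They report only what shows in the picture. A call takes as long as a camera call. They do not tell look-alikes from the thing itself.
- models.look_for(picture, name): "bbox" ([centre column, centre row, width, height] in pixels, round what is visible of it).
- models.landmark_of(picture, name): "location" ([column, row] in pixels: a listed point, or the origin of a listed thing).
The state is a dict: "t": time; "qpos": joint angles; "qvel": joint speeds; "joint_torque": joint torques, N m; "ee_pos": TCP position; "orientation": TCP orientation; "ft_force": force on the tool from outside, world axes, zero at the start; "moment": the same for the moment, N m; "width": finger opening in mm; "grasp_force": force on a finger pad.
Only numpy, scipy, OpenCV 4.12 (cv2) and the standard library are available. Lean on these libraries where they do the work, as an engineer would, in place of code of your own. Each camera call takes 0.05 s, during which the arm holds its last target. There are 200 camera calls.

## Working session

There is one attempt and no reset: what is moved stays moved. The work goes in short steps, Python scripts to look and compute and a tool call to move; the robot and the scene stay as the last step left them, time stands still between calls to the robot, and variables do not carry over. Pictures are saved under pics/ and viewed, at most 10 in all, crops included, and the job is handed in when it is done.

Besides the shell and the picture viewer there is one more tool, called after ">>>" as a command line: name --pt "numbers of a row" for each row, then --argument value for the rest. play_rows: Moves the arm, as the interface text tells. Its arguments: {"type":"object","properties":{"dp":{"type":"array"},"yaw":{"type":"array"},"gripper":{"type":"number"}},"required":["dp","yaw"]}

```bash
mkdir -p pics; cat > h.py <<'E'
import numpy as np, cv2
from workcell import ctrl, viewer, ticket, models
def world(p):
    T=np.array(p["T"]); d=p["range_z"].astype(float)
    v,u=np.mgrid[0:400,0:640]
    x=(u-p["cx"])/p["fx"]*d; y=(v-p["cy"])/p["fy"]*d
    P=np.stack([x,-y,-d,np.ones_like(d)],-1)@T.T
    return P[...,:3]
E
python3 - <<'E'
from h import *
for n in("top","scene"):
    p=viewer.get_image(n); cv2.imwrite(f"pics/{n}0.png",p["pixels"][...,::-1])
    W=world(p); print(n,[k for k in p],np.array(p["T"]).round(2).tolist())
    for o in("specimen_box","stop_strip","screw_bin","bend_support"):
        for r in models.look_for(p,o)[:3]: print(o,r)
        for r in models.landmark_of(p,o)[:3]:
            c,w=np.round(r["location"]).astype(int); print(o,r,W[min(max(w,0),399),min(max(c,0),639)].round())
print(ctrl.get_obs())
E
```

```text
top ['pixels', 'range_z', 'fx', 'fy', 'cx', 'cy', 'T', 'shot'] [[0.0, 1.0, -0.06, 500.66], [-1.0, 0.0, 0.02, 213.29], [0.02, 0.06, 1.0, 894.12], [0.0, 0.0, 0.0, 1.0]]
specimen_box {'bbox': [335.1, 187.0, 91.9, 67.8], 'conf': 0.92}
specimen_box {'bbox': [233.9, 272.9, 73.9, 61.4], 'conf': 0.8}
specimen_box {'location': [334.7, 187.9], 'conf': 0.67} [571. 152.  38.]
specimen_box {'location': [234.9, 276.5], 'conf': 0.61} [385. 363.  29.]
stop_strip {'bbox': [329.3, 112.7, 135.4, 26.2], 'conf': 0.57}
stop_strip {'location': [328.9, 118.2], 'conf': 0.57} [501. 213. 894.]
screw_bin {'bbox': [257.8, 184.2, 34.6, 47.2], 'conf': 0.84}
screw_bin {'location': [258.3, 184.8], 'conf': 0.75} [580. 319.   9.]
bend_support {'bbox': [421.6, 165.4, 27.9, 65.2], 'conf': 0.86}
bend_support {'location': [420.5, 161.3], 'conf': 0.7} [633. -38.  14.]
scene ['pixels', 'range_z', 'fx', 'fy', 'cx', 'cy', 'T', 'shot'] [[-0.67, 0.36, -0.65, -65.95], [-0.74, -0.35, 0.57, 758.73], [-0.02, 0.86, 0.51, 535.32], [0.0, 0.0, 0.0, 1.0]]
specimen_box {'bbox': [332.8, 201.8, 101.5, 65.7], 'conf': 0.89}
specimen_box {'bb
[... 639 characters left out ...]
': 0.65} [606. -18.  11.]
{'t': 0.9, 'qpos': array([-1.25800561e+00,  4.23082320e-01,  1.62987750e+00,  6.05004648e-06,
        1.08857265e+00, -1.90018108e-02]), 'qvel': array([-0.00121964,  0.00045396, -0.00076172,  0.0019357 , -0.00171557,
        0.00077703]), 'joint_torque': array([ 1.59158000e-03, -5.44557989e+01, -2.74048430e+01,  6.44214218e-02,
        1.68333203e-02, -9.36669920e-06]), 'ee_pos': array([ 203.61355436, -590.91102202,  222.69496718]), 'orientation': array([3.09840371e+00, 5.18777112e-01, 2.21653935e-05]), 'ft_force': array([-0.29458539, -0.52314377, -0.22256979]), 'moment': array([ 0.0230621 , -0.00491671, -0.00337798]), 'grasp_force': 0.0, 'width': 87.28032011569267}
```

View pics/top0.png

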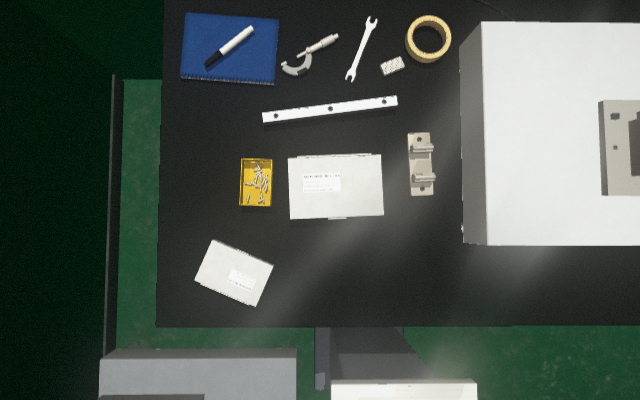

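View pics/scene0.png

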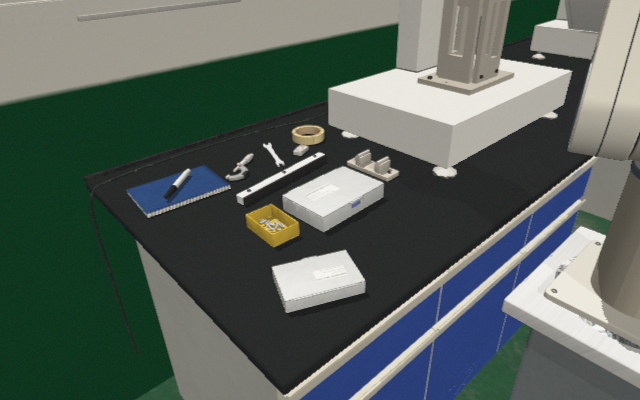

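The top view shows the box at (335,187), the strip from (262,118) to (397,101) yawed left, the bin at (257,183), the support at (421,164), and the small decoy box at (234,273). The scene view agrees and has a big instrument to the right. Next I'll fit the outlines.

```bash
cat >> h.py <<'E'
def plane(p,pix,z):
    T=np.array(p["T"]); pix=np.atleast_2d(pix).astype(float)
    d=np.stack([(pix[:,0]-p["cx"])/p["fx"],-(pix[:,1]-p["cy"])/p["fy"],-np.ones(len(pix))],1)@T[:3,:3].T
    o=T[:3,3]; return (o+d*((z-o[2])/d[:,2])[:,None])
def rect(p,name,z,mask,seed,half):
    # contour in box region -> world rect at height z
    u,v=map(int,seed); m=np.zeros((400,640),np.uint8)
    m[v-half[1]:v+half[1],u-half[0]:u+half[0]]=mask[v-half[1]:v+half[1],u-half[0]:u+half[0]]
    m=cv2.morphologyEx(m,cv2.MORPH_CLOSE,np.ones((9,9)))
    m=cv2.morphologyEx(m,cv2.MORPH_OPEN,np.ones((5,5)))
    c=max(cv2.findContours(m,cv2.RETR_EXTERNAL,cv2.CHAIN_APPROX_NONE)[0],key=cv2.contourArea)
    w=plane(p,c[:,0],z)[:,:2].astype(np.float32)
    (cx,cy),(a,b),an=cv2.minAreaRect(w)
    if a>b: a,b,an=b,a,an-90   # a = short side along x
    an=(an+90)%180-90
    return np.round([cx,cy,an,a,b],1)
def measure(p=None,others=True):
    p=p or viewer.get_image("top"); W=world(p); g=p["pixels"].astype(int)
    wh=((g.min(2)>110)).astype(np.uint8)
    print("strip",rect(p,"s",22,wh,(329,110),(80,20)))
    r=models.look_for(p,"specimen_box"); r=max([q for q in r if q["conf"]>.3],key=lambda q:q["bbox"][2]*q["bbox"][3])["bbox"]
    m=((W[...,2]>32)&(W[...,2]<48)).astype(np.uint8)
    print("box",rect(p,"b",40,m&wh,r[:2],(60,48)), "zmask",rect(p,"b",40,m,r[:2],(60,48)))
    for o in("screw_bin","bend_support"):
        print(o,[(np.round(q["location"],1),plane(p,q["location"],0)[0,:2].round(1)) for q in models.landmark_of(p,o)[:1]])
    return p,W
E
python3 - <<'E'
from h import *
p,W=measure()
print("fx",p["fx"],p["fy"])
# instrument extent
m=(W[...,1]<-60)&(W[...,2]>60)&(W[...,0]>300)
print(W[m].min(0),W[m].max(0),"near x pct",np.percentile(W[m],[1,5,50,95,99],axis=0).round())
print("strip corners",plane(p,[[262,112],[263,123],[397,96],[398,106]],22).round())
print("bench edge",W[[324,320,310],335].round())
q=viewer.get_image("scene");V=world(q)
for uv in[(340,75),(455,120),(570,70),(445,172),(445,150)]: print(uv,V[uv[1],uv[0]].round())
E
```

```text
strip [747.9 162.    7.8  23.2 298.6]
box [574.1 151.4   2.6 137.4 199.5] zmask [574.1 151.4   2.6 137.4 199.5]
screw_bin [(array([256.3, 183.5]), array([583.9, 323.6]))]
bend_support [(array([419.3, 163.4]), array([630.2, -40.3]))]
fx 404.0497008886774 404.0497008886774
[ 456.41165735 -431.59378931   60.05528356] [ 930.38704884 -118.03118503  193.02849436] near x pct [[ 461. -417.   70.]
 [ 477. -394.  107.]
 [ 667. -252.  149.]
 [ 862. -121.  166.]
 [ 880. -120.  175.]]
strip corners [[739. 310.  22.]
 [714. 308.  22.]
 [777.  13.  22.]
 [754.  11.  22.]]
bench edge [[278. 150.   2.]
 [287. 150.   3.]
 [308. 150.   1.]]
(340, 75) [1113. -396.   90.]
(455, 120) [ 473. -155.  147.]
(570, 70) [  664. -1377.    -0.]
(445, 172) [ 476. -146.    9.]
(445, 150) [ 468. -121.   81.]
```

>>> play_rows --pt "13 33 0" --pt "13 33 0" --pt "13 33 0" --pt "13 33 0" --pt "13 33 0" --pt "13 33 0" --pt "13 33 0" --pt "13 33 0" --yaw '[-1.5, -1.5, -1.5, -1.5, -1.5, -1.5, -1.5, -1.5]' --gripper 1

```text
t: 1.82
ee_pos: [307.9, -325.4, 222.8]
orientation: [3.135, 0.189, 0.001]
ft_force: [-0.0, -0.4, 0.1]
width: 37.8
grasp_force: 0.0
```

>>> play_rows --pt "13 35 0" --pt "13 35 0" --pt "13 35 0" --pt "13 35 0" --pt "13 35 0" --pt "13 35 0" --pt "13 35 0" --pt "13 35 0" --yaw '[0, 0, 0, 0, 0, 0, 0, 0]'

```text
t: 2.48
ee_pos: [412.0, -45.1, 223.1]
orientation: [3.135, 0.192, 0.002]
ft_force: [0.5, -1.0, -0.1]
width: 0.6
grasp_force: 0.0
```

>>> play_rows --pt "17 35 0" --pt "17 35 0" --pt "17 35 0" --pt "15 10 -30" --pt "0 0 -40" --pt "0 0 -40" --pt "0 0 -40" --pt "0 0 -35" --yaw '[0, 0, 0, 0, 0, 0, 0, 0]'

```text
t: 3.15
ee_pos: [477.3, 68.4, 35.8]
orientation: [-3.136, -0.193, -0.0]
ft_force: [0.2, -0.6, 0.5]
width: 0.5
grasp_force: 0.0
```

>>> play_rows --pt "0 0 -15" --pt "0 0 -8" --pt "0 0 0" --yaw '[0, 0, 0]'

```text
t: 3.4
ee_pos: [476.7, 68.0, 13.3]
orientation: [3.136, 0.192, -0.005]
ft_force: [0.3, -0.0, -0.3]
width: 0.1
grasp_force: 0.0
```

```bash
python3 - <<'E'
from h import *
p,W=measure(); cv2.imwrite("pics/top1.png",cv2.resize(p["pixels"][80:240,230:450,::-1],None,fx=3,fy=3))
E
```

```text
strip [747.9 162.    7.8  23.2 298.6]
box [574.1 151.4   2.6 137.4 199.5] zmask [574.1 151.4   2.6 137.4 199.5]
screw_bin [(array([255.1, 184. ]), array([582.8, 326.2]))]
bend_support [(array([420.1, 165.7]), array([625., -42.]))]
```

View pics/top1.png

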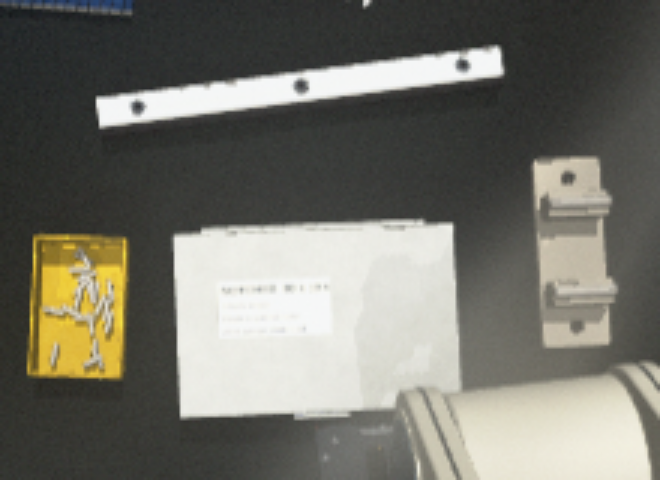

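>>> play_rows --pt "7 0 0" --pt "6 0 0" --pt "5 0 0" --pt "5 0 0" --pt "5 0 0" --pt "5 0 0" --pt "5 0 0" --pt "5 0 0" --yaw '[0, 0, 0, 0, 0, 0, 0, 0]'

```text
t: 4.27
ee_pos: [518.6, 67.5, 14.3]
orientation: [3.135, 0.192, -0.008]
ft_force: [-7.0, -2.1, 5.7]
width: 0.8
grasp_force: 3.8
```

```bash
python3 - <<'E'
from h import *
p,W=measure()
E
```

```text
strip [747.9 162.    7.8  23.2 298.6]
box [582.8 155.3   8.4 137.5 199.3] zmask [582.8 155.3   8.4 137.5 199.3]
screw_bin [(array([255.9, 182. ]), array([587.2, 324.5]))]
bend_support [(array([423., 167.]), array([622.1, -48.5]))]
```

>>> play_rows --pt "5 1 0" --pt "5 1 0" --pt "3 0 0" --pt "-25 0 0" --pt "-25 5 0" --pt "0 38 0" --pt "0 39 0" --pt "0 39 0" --yaw '[0, 0, 0, 0, 0, 0, 0, 0]'

```text
t: 5.13
ee_pos: [484.4, 192.6, 15.1]
orientation: [-3.135, -0.189, -0.003]
ft_force: [1.1, 0.1, -0.4]
width: 0.5
grasp_force: 0.0
```

>>> play_rows --pt "0 34 0" --pt "8 0 0" --pt "6 0 0" --pt "6 0 0" --pt "6 1 0" --pt "6 1 0" --pt "6 1 0" --pt "5 1 0" --yaw '[0, 0, 0, 0, 0, 0, 0, 0]'

```text
t: 5.8
ee_pos: [526.2, 227.3, 14.3]
orientation: [3.135, 0.188, -0.004]
ft_force: [-5.1, 1.0, 2.3]
width: 0.3
grasp_force: 2.5
```

```bash
python3 - <<'E'
from h import *
p,W=measure()
E
```

```text
strip [747.9 162.    7.8  23.2 298.6]
box [610.8 154.7   5.1 133.8 199.3] zmask [610.8 154.7   5.1 133.8 199.3]
screw_bin [(array([257.2, 181.6]), array([588.1, 321.6]))]
bend_support [(array([419.9, 166.3]), array([623.7, -41.6]))]
```

>>> play_rows --pt "5 1 0" --pt "-16 0 0" --pt "-6 -30 0" --pt "0 -39 0" --pt "0 -39 0" --pt "6 -39 0" --pt "8 -9 0" --pt "8 0 0" --yaw '[0, 0, 0, 0, 0, 0, 0, 0]'

```text
t: 6.67
ee_pos: [532.4, 71.5, 14.9]
orientation: [3.136, 0.186, 0.001]
ft_force: [-0.2, 0.4, 0.5]
width: 0.3
grasp_force: 0.0
```

>>> play_rows --pt "7 0 0" --pt "5 0 0" --pt "5 0 0" --pt "5 0 0" --pt "5 1 0" --pt "5 1 0" --pt "5 1 0" --yaw '[0, 0, 0, 0, 0, 0, 0]'

```text
t: 7.25
ee_pos: [567.0, 78.4, 14.2]
orientation: [3.135, 0.196, -0.007]
ft_force: [-5.9, -4.7, 2.7]
width: 0.4
grasp_force: 3.1
```

```bash
python3 - <<'E'
from h import *
p,W=measure()
E
```

```text
strip [747.8 162.    7.8  23.4 298.6]
box [ 3.743e+02  3.659e+02 -1.000e-01  8.200e+00  1.050e+01] zmask [ 3.743e+02  3.659e+02 -1.000e-01  8.200e+00  1.050e+01]
screw_bin [(array([258.6, 181.7]), array([587.9, 318.5]))]
bend_support []
```

```bash
sed -i 's/^    r=models.look_for(p,"specimen_box").*/    r=(335,165)/; s/r\[:2\],(60,48)/r,(62,55)/g' h.py; python3 - <<'E'
from h import *
p,W=measure(); cv2.imwrite("pics/top2.png",cv2.resize(p["pixels"][80:240,230:450,::-1],None,fx=3,fy=3))
E
```

```text
strip [747.9 162.    7.8  23.3 298.6]
box [629.5 165.3  11.5 136.6 199.2] zmask [629.1 165.3  11.5 137.4 199.2]
screw_bin [(array([255.1, 181.8]), array([587.7, 326.3]))]
bend_support []
```

View pics/top2.png

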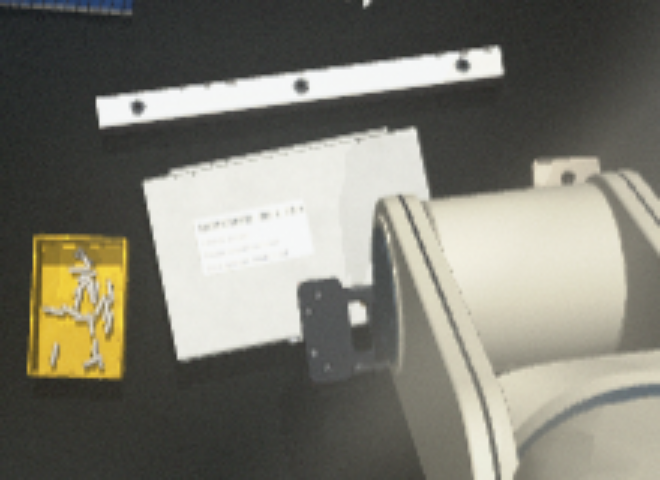

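>>> play_rows --pt "-25 0 0" --pt "-17 20 0" --pt "0 40 0" --pt "0 40 0" --pt "0 40 0" --pt "0 10 0" --pt "7 0 0" --pt "6 0 0" --yaw '[0, 0, 0, 0, 0, 0, 0, 0]'

```text
t: 8.27
ee_pos: [539.6, 227.6, 14.7]
orientation: [3.135, 0.195, -0.0]
ft_force: [-4.2, 1.1, 0.3]
width: 0.3
grasp_force: 1.8
```

>>> play_rows --pt "5 0 0" --pt "5 0 0" --pt "5 0 0" --pt "5 0 0" --pt "5 0 0" --pt "4 0 0" --yaw '[0, 0, 0, 0, 0, 0]'

```text
t: 8.77
ee_pos: [568.1, 225.1, 14.2]
orientation: [3.136, 0.188, -0.005]
ft_force: [-5.8, 2.0, 1.2]
width: 0.5
grasp_force: 2.5
```

```bash
python3 - <<'E'
from h import *
p,W=measure()
E
```

```text
strip [724.7 158.9   7.6  70.5 298.5]
box [651.2 156.    4.2 134.  199.5] zmask [651.2 156.    4.2 134.  199.5]
screw_bin [(array([255.1, 182.6]), array([585.9, 326.3]))]
bend_support [(array([419.2, 164.2]), array([628.4, -40. ]))]
```

>>> play_rows --pt "-18 0 0" --pt "0 -36 0" --pt "0 -38 0" --pt "0 -38 0" --pt "0 -38 0" --pt "10 0 0" --pt "10 0 0" --pt "5 0 0" --yaw '[0, 0, 0, 0, 0, 0, 0, 0]'

```text
t: 9.58
ee_pos: [578.1, 76.5, 15.2]
orientation: [-3.136, -0.189, -0.004]
ft_force: [0.4, -0.0, 0.3]
width: 0.5
grasp_force: 0.0
```

>>> play_rows --pt "5 0 0" --pt "5 0 0" --pt "5 0 0" --pt "5 0 0" --pt "3 0 0" --yaw '[0, 0, 0, 0, 0]'

```text
t: 10.0
ee_pos: [597.3, 78.1, 14.2]
orientation: [3.135, 0.196, -0.006]
ft_force: [-5.0, -2.8, 3.1]
width: 0.2
grasp_force: 3.0
```

```bash
python3 - <<'E'
from h import *
p,W=measure()
E
```

```text
strip [7.390e+02 1.498e+02 3.000e-01 7.380e+01 3.204e+02]
box [660.5 161.    9.5 137.4 199.2] zmask [660.3 161.    9.5 137.8 199.3]
screw_bin [(array([257.8, 181.3]), array([588.8, 320.3]))]
bend_support []
```

>>> play_rows --pt "-25 0 0" --pt "-14 22 0" --pt "0 40 0" --pt "0 40 0" --pt "0 40 0" --pt "0 7 0" --pt "7 0 0" --pt "5 0 0" --yaw '[0, 0, 0, 0, 0, 0, 0, 0]'

```text
t: 10.82
ee_pos: [572.1, 226.9, 14.7]
orientation: [-3.135, -0.196, -0.001]
ft_force: [0.5, -0.4, -0.1]
width: 0.5
grasp_force: 0.0
```

>>> play_rows --pt "3 0 0" --pt "3 0 0" --pt "3 0 0" --yaw '[0, 0, 0]'

```text
t: 11.07
ee_pos: [579.2, 224.4, 14.1]
orientation: [3.136, 0.188, -0.007]
ft_force: [-20.9, 8.2, 11.8]
width: 0.3
grasp_force: 10.4
```

>>> play_rows --pt "2 0 0" --pt "2 0 0" --yaw '[0, 0]'

```text
t: 11.23
ee_pos: [579.1, 223.8, 13.8]
orientation: [3.134, 0.188, -0.02]
ft_force: [-24.3, 3.3, 15.2]
width: 0.6
grasp_force: 11.7
```

```bash
python3 - <<'E'
from h import *
p,W=measure()
E
```

```text
strip [724.9 159.    7.6  69.9 298.5]
box [666.4 159.5   7.6 133.7 199.5] zmask [666.2 159.6   7.8 133.9 199.4]
screw_bin [(array([256.6, 184.9]), array([580.8, 322.9]))]
bend_support [(array([421.6, 165.2]), array([626.2, -45.4]))]
```

>>> play_rows --pt "-14 0 0" --pt "0 -36 0" --pt "0 -38 0" --pt "0 -38 0" --pt "5 -38 0" --pt "12 0 0" --pt "10 0 0" --pt "3 0 0" --yaw '[0, 0, 0, 0, 0, 0, 0, 0]'

```text
t: 12.05
ee_pos: [599.7, 73.4, 14.4]
orientation: [3.135, 0.188, -0.007]
ft_force: [-12.6, -6.8, 8.8]
width: 0.6
grasp_force: 6.4
```

>>> play_rows --pt "3 0 0" --pt "2 0 0" --pt "2 0 0" --yaw '[0, 0, 0]'

```text
t: 12.3
ee_pos: [599.5, 74.3, 13.5]
orientation: [3.134, 0.192, -0.028]
ft_force: [-28.8, -8.2, 25.3]
width: 0.3
grasp_force: 15.0
```

>>> play_rows --pt "2 0 0" --pt "2 0 0" --yaw '[0, 0]'

```text
t: 12.47
ee_pos: [599.4, 74.4, 13.2]
orientation: [3.134, 0.192, -0.041]
ft_force: [-41.6, -6.5, 34.2]
width: 0.2
grasp_force: 20.7
```

>>> play_rows --pt "-15 0 0" --pt "-25 20 0" --pt "0 40 0" --pt "0 40 0" --pt "0 40 0" --pt "10 10 0" --pt "9 0 0" --pt "3 0 0" --yaw '[0, 0, 0, 0, 0, 0, 0, 0]'

```text
t: 13.13
ee_pos: [578.5, 227.1, 12.7]
orientation: [3.132, 0.193, -0.049]
ft_force: [-54.2, 11.7, 34.3]
width: 0.4
grasp_force: 26.4
```

>>> play_rows --pt "2 0 0" --pt "2 0 0" --pt "2 0 0" --yaw '[0, 0, 0]'

```text
t: 13.38
ee_pos: [578.5, 226.5, 12.5]
orientation: [3.131, 0.191, -0.065]
ft_force: [-72.7, 16.2, 49.4]
width: 0.6
grasp_force: 34.4
```

>>> play_rows --pt "-15 0 0" --pt "-30 0 0" --pt "-40 0 0" --pt "-30 -20 25" --pt "-20 -20 30" --pt "0 -30 25" --pt "0 -35 20" --pt "0 -35 0" --yaw '[0, 0, 0, 0, 0, 0, 0, 0]'

```text
t: 14.05
ee_pos: [468.7, 87.0, 117.2]
orientation: [-3.135, -0.195, -0.011]
ft_force: [1.2, -0.9, 0.0]
width: 0.7
grasp_force: 0.0
```

>>> play_rows --pt "-5 -40 0" --pt "-5 -40 0" --pt "-5 -40 0" --pt "-5 -40 0" --pt "0 0 0" --pt "0 0 0" --yaw '[0, 0, 0, 0, 0, 0]'

```text
t: 14.55
ee_pos: [446.4, -74.8, 113.6]
orientation: [3.136, 0.185, 0.001]
ft_force: [-0.1, 0.1, 0.6]
width: 0.5
grasp_force: 0.0
```

```bash
python3 - <<'E'
from h import *
p,W=measure(); cv2.imwrite("pics/top3.png",cv2.resize(p["pixels"][70:230,230:450,::-1],None,fx=3,fy=3))
q=viewer.get_image("scene"); cv2.imwrite("pics/scene3.png",cv2.resize(q["pixels"][120:270,220:420,::-1],None,fx=4,fy=4))
print(ctrl.get_obs()["ft_force"])
E
```

```text
strip [724.9 159.    7.6  69.9 298.5]
box [664.5 159.3   7.8 137.3 199.4] zmask [664.3 159.3   7.8 137.7 199.4]
screw_bin [(array([258.8, 183.2]), array([584.6, 318.1]))]
bend_support [(array([420.6, 166.1]), array([624.1, -43.1]))]
[-0.11829591  0.19732887  1.09510566]
```

View pics/top3.png

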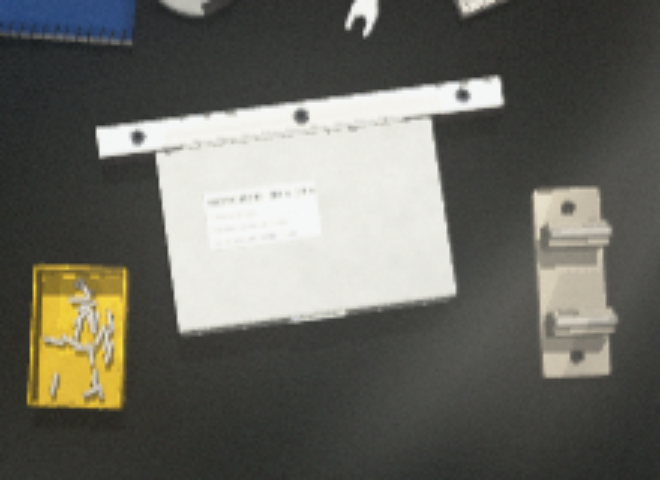

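View pics/scene3.png

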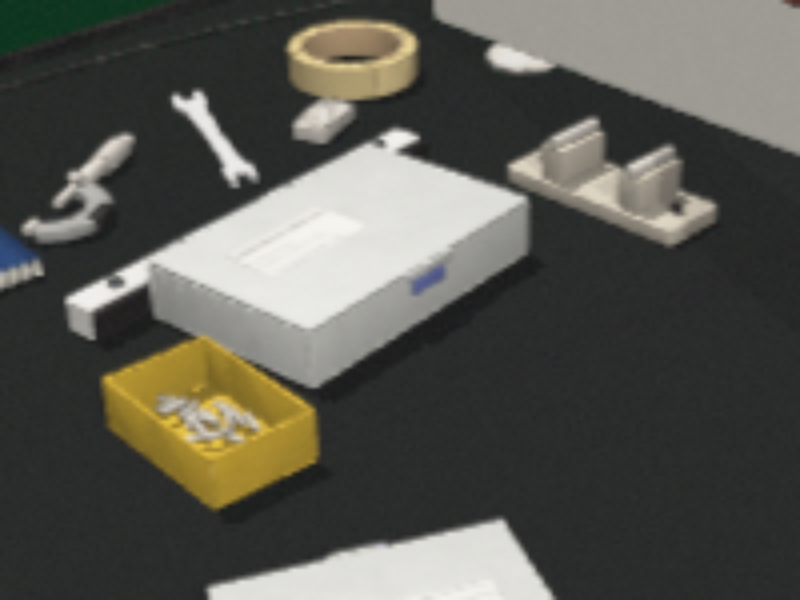

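The top view shows the box's far side (about (160,150) to (432,118) in the crop) flat along the strip and fully inside its length. Both read 7.8° yaw. The bin and support haven't moved, and in the scene view the box lies flat.

```bash
python3 -c "
from workcell import ticket
print(ticket.close_job())"
```

```text
the job is handed in; nothing more can be done
None
```

The specimen box now sits flush against the stop strip: both ends stopped firmly against it, box and strip both read 7.8° yaw, the bin and bend support are where they were, and the job was handed in at about 15 s of the 48 s limit; the last seating push peaked near 73 N (x) at the wrist, under the 120 N limit.

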